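# Turn a nested crate end for end, stack it on the rim lugs and slide the stack home

### The job

Two identical stack-nest sample crates stand one inside the other on the bench. Lift the upper crate out, turn it end for end and set it down (do not drop it) on the lower one so that it rests stacked on the rim lugs instead of nesting, and let go of it before moving the stack; then slide the stack along the bench, without lifting the lower crate, until the lower crate sits squarely home against the stop of the metal docking bracket. Leave everything else where it stands.

Things in the scene. Friction and masses are not known exactly. Their poses are not given: they have to be found in the camera images.
- lower_crate: Lower of two identical grey plastic open crates, 172 (x) x 68 (y) x 52 (z) mm, 0.12-0.24 kg. Origin: underside centre. Its -x end has a dip in the rim (28 x 10 mm), its +x end faces the bracket. Vertical rim band z 34-52 mm; walls lean in to a 150 x 46 mm base. Four lugs inside the rim, tops at z = 52, at x = -55 and +30 on both long sides, reaching in to y = +-16 mm
- upper_crate: Upper crate, same shape, axes. Starts nested the same way round, origin 28.5 mm above lower_crate's: its rim band is 62-80 mm above the bench, the lower rim ends at 52: grip across the 68 mm width on it, tips above the lower rim. Turned 180 degrees and set centred on the lower crate, its floor rests on the lugs, origin 48 mm above lower_crate's; its feet go between them (see upper_dip_end)
- lower_dip_end (a point): Middle of the lower crate's dipped end, at (-86, 0, 42) mm in its frame; the end away from the bracket, where the stack can be pushed. Stacked, the pair is 100 mm high, the upper rim lies exactly above the lower one, and the two slide as one (a few N).
- upper_dip_end (a point): Middle of the upper crate's dipped end, at (-86, 0, 42) mm in its frame; stacked rightly it lies over the lower crate's plain end. The crates' undersides have 4 mm high bevelled feet that drop between the lugs with about 4 mm play each way; set down farther off centre, they stand on the lugs 4 mm too high.
- dock: Aluminium docking bracket fixed to the bench. Origin: middle of its stop face, bench level; +x points into the stop (sliding direction, toward the robot's near left). Stop 112 mm wide, 50 high; side cheeks 44 high, 75 mm apart for 25 mm before the stop, then flaring to 48 mm before it. The crates start 55-90 mm short of the stop, up to 5 degrees askew, 8 mm off its centre line
- home (a point): Where the lower crate's origin is when home: 86 mm in front of the stop face on its centre line, bench level, same axes as dock.
- timer: Bystander: white digital timer 58 x 66 x 20 mm lying on the bench, origin centre of underside.
- petri_dish: Bystander: glass petri dish 72 mm across, 14 mm high, origin centre of underside.
- forceps: Bystander: steel forceps 128 mm long, 8 mm high, lying flat, origin centre of underside.
- cuvette_box: Bystander: grey lidded box 73 x 110 x 52 mm, origin centre of underside.
- wash_bottle: Bystander: white wash bottle with red cap, 214 mm high, origin centre of underside.
- conical_flask: Bystander: glass conical flask, 65 mm across, 100 mm high, origin centre of underside.
- beaker: Bystander: glass beaker 61 mm across, 78 mm high, origin centre of underside.

How it is judged:
By the outcome, as a careful person would: the job done as asked, in the order asked, and still so for the second after the job is handed in, with the robot touching nothing.
It also fails if it takes over 54 s, if anything falls off the work surface, if the arm or the gripper's body presses on something with over 40 N, if the wrist force passes 120 N, or if a joint passes its speed limit or range.

### The arm

A 6-joint arm with a two-finger parallel gripper is mounted at the origin on a cart in front of the work surface, level with it; the furniture and walls round the work are solid. World frame = base frame: x ahead of the robot, y to its left, z up, the work surface at z = 0. Lengths are in m, angles in rad, forces in N, time in s.
With the tool pointing down it reaches from about 0.325 to 0.925 m from the base axis. Payload 3.1 kg.
Tool frame: the origin (TCP) lies midway between the tips of the shut fingers; the grasp point (between the pads) lies 19 mm behind it; z points along the fingers, y is the line along which they close (so a half turn about z gives the same grasp; the last joint's range is limited). The gripper opens to 85 mm and grips with 20 to 120 N. Pads are 22 mm wide; open, the fingers measure 114 mm over their backs; the gripper's body (76 mm by 85 mm) begins 54 mm behind the grasp point. The pads swing forward as they close: fully open they stand 13 mm farther back than shut.
Start: joints at [1.187, 0.217, 1.613, -0, 1.311, -0.112], TCP at [0.168, 0.602, 0.231] pointing down, gripper open.
Joint ranges: [-2.75, 2.75], [-0.78, 2.1], [0.31, 2.55], [-1.13, 4.27], [0.13, 2.63], [-2.58, 2.58]. Speed limits (rad/s): [2.79, 2.79, 3.14, 3.14, 3.14, 3.14].

### API

Orientations are given as a rotation vector (axis times angle).
In Python, from cell import ctrl gives the robot as it stands.
- The arm moves only by the shell command python3 steer.py 'ROWS' [OPENING]. ROWS is rows parted by semicolons, their numbers by spaces, 1 to 20 of them, each of 6 numbers: dx, dy, dz in m, then a rotation vector rx, ry, rz in rad; each row shifts and turns the commanded pose from where the row before left it, along the tool's axes as they then stand; what a row does not reach is not made up. A row lasts 1/12 s, in which the tool goes at most 0.0417 m and 0.125 rad, less where a joint would pass 70% of its speed; a pose out of reach is approached as far as the arm can. OPENING is the finger opening in m, set as the command begins (- or left out keeps the last). The fingers move at their own pace and stop on an object; the grip force is fixed at half the most. Time passes only in rows, so rows that do not move let the fingers close. It prints the time, the measured TCP pose, the force, the opening and the grip force at its end.
- ctrl.get_state(): the state, without advancing time (a new reading comes with each control period).
- ctrl.snapshot(name): name is "scene" or "top"; returns the picture (480x640x3 uint8, blue, green, red); there is no depth.
- ctrl.camera_model(name): a dict with "mtx" (3x3 intrinsics, pixels), "R" (3x3) and "t" (3): a world point X has camera coordinates R X + t. Camera axes: x right, y down, z forward; pixel columns grow to the right and rows downward; lengths in m; the calibration is good to about 2 mm. A picture is of the moment at which its call begins. camera_model takes no time and is no camera call.
- ctrl.job_done(): hands the job in; it is judged then, once.
The state is a dict: "time_s": time; "joint_pos": joint angles; "joint_velocities": joint speeds; "joint_torque": joint torques, N m; "eef_pos": TCP position; "eef_rot": TCP orientation; "wrist_force": force on the tool from outside, world axes, zero at the start; "torque": the same for the moment, N m; "grip_width": finger opening in m; "grip_force": force on a finger pad.
Only numpy, scipy, OpenCV 4.12 (cv2) and the standard library are available. Lean on these libraries where they do the work, as an engineer would, in place of code of your own. Each camera call takes 0.05 s, during which the arm holds its last target. There are 200 camera calls.

## Working session

There is one attempt and no reset: what is moved stays moved. The work goes in short steps, Python scripts to look and compute and a shell command to move; the robot and the scene stay as the last step left them, time stands still between calls to the robot, and variables do not carry over. Pictures are saved under pics/ and viewed, at most 10 in all, crops included, and the job is handed in when it is done.

```bash
ls; mkdir -p pics; python3 - <<'E'
from cell import ctrl
import cv2
for n in("scene","top"):
    cv2.imwrite(f"pics/{n}0.png",ctrl.snapshot(n)); m=ctrl.camera_model(n); print(n,m)
print(ctrl.get_state())
E
```

```text
cell.py
pics
steer.py
scene {'mtx': array([[483.96908357,   0.        , 324.76909044],
       [  0.        , 483.96908357, 239.28694196],
       [  0.        ,   0.        ,   1.        ]]), 'R': array([[ 0.58098048, -0.81391115, -0.00321181],
       [-0.46749784, -0.33047067, -0.81989933],
       [ 0.6662638 ,  0.47784702, -0.57249872]]), 't': array([-0.36192114,  0.30292982,  0.58047836])}
top {'mtx': array([[501.99319703,   0.        , 313.12002729],
       [  0.        , 501.99319703, 231.21349901],
       [  0.        ,   0.        ,   1.        ]]), 'R': array([[-0.00183824, -0.99999352,  0.0030948 ],
       [-0.99767794,  0.00162326, -0.06808893],
       [ 0.06808347, -0.00321278, -0.99767446]]), 't': array([-0.02580999,  0.54556994,  1.26977206])}
{'time_s': 0.1, 'joint_pos': array([ 1.18681663e+00,  2.17681950e-01,  1.61479430e+00,  3.92521580e-05,
        1.31130291e+00, -1.12205118e-01]), 'joint_velocities': array([ 0.00121236, -0.00145029, -0.00371741, -0.00103123,  0.00037367,
       -0.00086455]), 'joint_torque': array([-1.28591753e-03, -3.98073864e+01, -3.04971099e+01, -1.76793314e-04,
        4.22029785e-03,  2.31309670e-06]), 'eef_pos': array([0.16746706, 0.60137702, 0.23008607]), 'eef_rot': array([-0.42552769, -3.11205968,  0.00331417]), 'wrist_force': array([ 0.89922539, -1.01237934, -0.03285572]), 'torque': array([0.02818631, 0.02681629, 0.00792879]), 'grip_force': 0.0, 'grip_width': 0.08510856669365065}
```

View pics/top0.png

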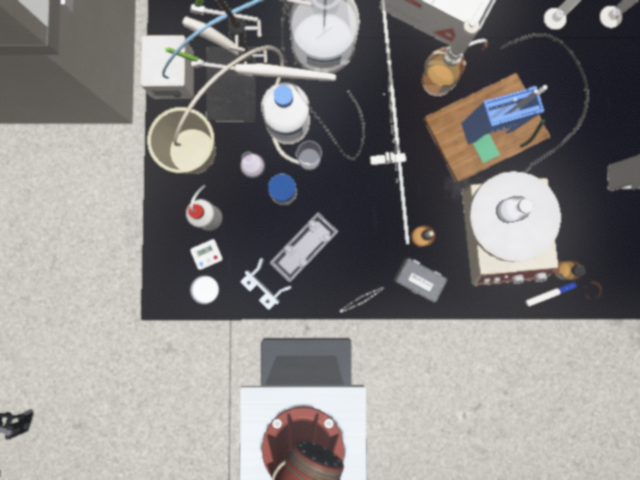

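View pics/scene0.png

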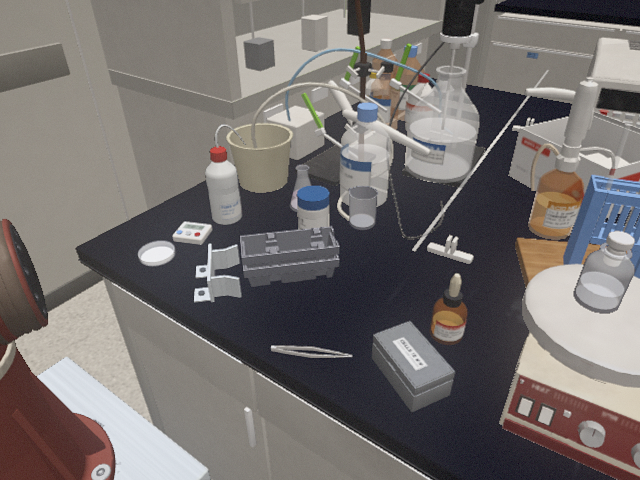

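The top view shows the crates around px (304,246), long axis running lower-left to upper-right. The bracket is at (265,285), the timer at (206,254) and the petri dish at (204,289). The scene view shows the crates at (290,248) and the bracket at (215,275). I'll enlarge both.

```bash
python3 - <<'E'
import cv2,numpy as np
a=cv2.imread("pics/top0.png")[200:320,230:350]; b=cv2.imread("pics/scene0.png")[215:315,185:350]
a=cv2.resize(a,None,fx=5,fy=5,interpolation=cv2.INTER_CUBIC)
b=cv2.resize(b,None,fx=4.8,fy=4.8,interpolation=cv2.INTER_CUBIC)
cv2.imwrite("pics/topz.png",a);cv2.imwrite("pics/scz.png",b)
E
```

```text
(no output)
```

View pics/topz.png

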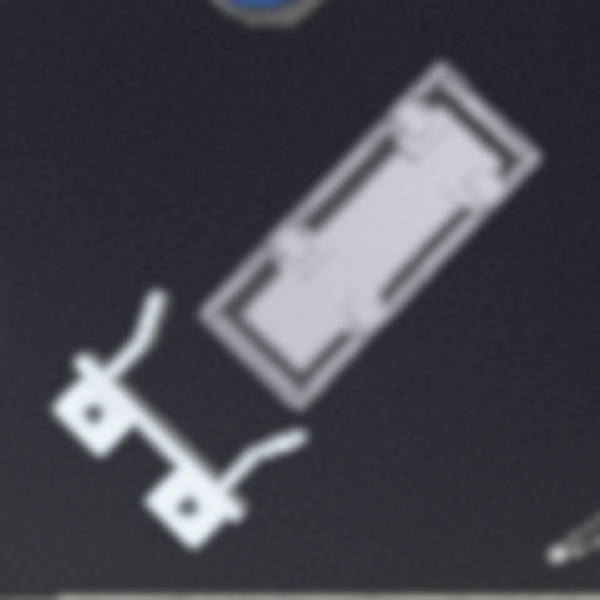

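View pics/scz.png

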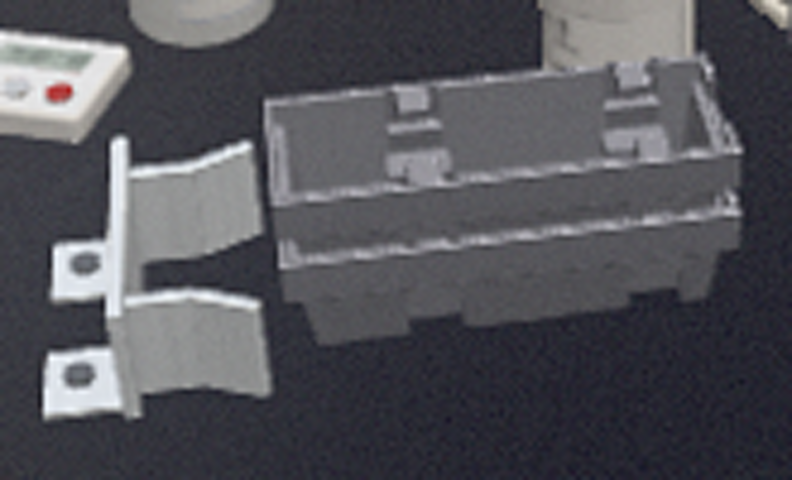

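Top zoom: upper rim corners are near (202,313), (299,410), (543,155) and (440,62). The stop's face edge runs from about (85,352) to (243,505). Scene zoom: the same rim corners are at (265,100), (275,202), (742,150) and (705,57), and the stop's top runs from (120,140) to (118,312). Next I'll measure by contour and by two-view triangulation.

```bash
cat > h.py <<'E'
import cv2,numpy as np
from cell import ctrl
M={n:ctrl.camera_model(n) for n in("scene","top")}
def ray(n,p):
    m=M[n]; d=m["R"].T@np.linalg.inv(m["mtx"])@[p[0],p[1],1.]; return -m["R"].T@m["t"],d/np.linalg.norm(d)
def onz(n,p,z):
    c,d=ray(n,p); return c+d*(z-c[2])/d[2]
def tri(p,q):
    a,d=ray("top",p); b,e=ray("scene",q)
    s=np.linalg.lstsq(np.c_[d,-e],b-a,rcond=None)[0]; P,Q=a+d*s[0],b+e*s[1]
    return (P+Q)/2,np.linalg.norm(P-Q)
tz=lambda p:((p[0]+.5)/5-.5+230,(p[1]+.5)/5-.5+200)
sz=lambda p:((p[0]+.5)/4.8-.5+185,(p[1]+.5)/4.8-.5+215)
E
python3 - <<'E'
from h import *
np.set_printoptions(precision=4,suppress=True)
for p,q in [((202,313),(265,100)),((299,410),(275,202)),((543,155),(742,150)),((440,62),(705,57)),((85,352),(122,140)),((243,505),(122,312))]: print(*tri(tz(p),sz(q)))
a=cv2.imread("pics/topz.png"); g=cv2.cvtColor(a,cv2.COLOR_BGR2GRAY)
for t in(80,95):
    cs=cv2.findContours((g>t).astype(np.uint8),cv2.RETR_EXTERNAL,cv2.CHAIN_APPROX_NONE)[0]
    for c in cs:
        x,y,w,h=cv2.boundingRect(c)
        if cv2.contourArea(c)>8000 and x>3 and y>5 and y+h<590:
            ap=cv2.approxPolyDP(c,6,True)[:,0]; b=cv2.boxPoints(cv2.minAreaRect(c))
            print(t,ap.tolist() if len(ap)<40 else len(ap)); 
            if len(ap)<9:
                P=np.array([onz("top",tz(p),.08) for p in b]);print(b,P,P.mean(0),np.linalg.norm(P-np.roll(P,1,0),axis=1))
                d=P-np.roll(P,1,0); print(np.degrees(np.arctan2(d[:,1],d[:,0])))
E
```

```text
[0.4661 0.0783 0.0807] 0.00045981348418692265
[0.4198 0.0303 0.0815] 0.0024004119904692646
[ 0.5429 -0.0882  0.0813] 0.0008756889064349401
[ 0.5894 -0.0385  0.0782] 0.002125725916883188
[0.4463 0.1399 0.0483] 0.0015140849599408885
[0.3707 0.0605 0.0496] 0.0007222352236136971
80 [[152, 288], [110, 356], [72, 356], [73, 377], [49, 412], [98, 459], [136, 433], [167, 465], [143, 494], [144, 509], [182, 547], [198, 551], [246, 517], [239, 487], [256, 468], [301, 448], [309, 433], [299, 426], [271, 433], [214, 467], [125, 379], [156, 342], [167, 292]]
80 [[446, 62], [433, 63], [198, 310], [203, 325], [294, 410], [325, 391], [541, 160]]
[[189.4091 315.0312]
 [438.0019  53.0732]
 [547.2767 156.7729]
 [298.684  418.7308]] [[ 0.465   0.0846  0.08  ]
 [ 0.5929 -0.0367  0.08  ]
 [ 0.5419 -0.09    0.08  ]
 [ 0.4146  0.0314  0.08  ]] [ 0.5036 -0.0027  0.08  ] [0.0733 0.1763 0.0738 0.1758]
[  46.6094  -43.4659 -133.7581  136.3566]
95 [[153, 289], [111, 357], [73, 357], [75, 377], [51, 412], [95, 457], [137, 432], [169, 466], [143, 504], [196, 550], [245, 516], [237, 492], [262, 461], [302, 446], [307, 433], [275, 433], [222, 471], [210, 466], [123, 380], [152, 345], [166, 293]]
95 [[444, 63], [398, 99], [200, 310], [202, 321], [289, 406], [301, 409], [540, 158]]
[[191.8341 314.2699]
 [438.2348  55.4106]
 [544.9448 156.9849]
 [298.5442 415.8441]] [[ 0.4653  0.0834  0.08  ]
 [ 0.5918 -0.0368  0.08  ]
 [ 0.5418 -0.0888  0.08  ]
 [ 0.416   0.0315  0.08  ]] [ 0.5037 -0.0027  0.08  ] [0.0716 0.1745 0.0722 0.174 ]
[  46.5207  -43.555  -133.8436  136.2718]
```

```bash
python3 - <<'E'
from h import *
np.set_printoptions(precision=4,suppress=True)
a=cv2.imread("pics/topz.png"); g=cv2.cvtColor(a,cv2.COLOR_BGR2GRAY)
def fit(t,p,q,z,r=7):
    cs=np.vstack([c[:,0] for c in cv2.findContours((g>t).astype(np.uint8),cv2.RETR_LIST,cv2.CHAIN_APPROX_NONE)[0]]).astype(float)
    p,q=np.array(p,float),np.array(q,float); u=(q-p)/np.linalg.norm(q-p); n=np.array([-u[1],u[0]]); s=(cs-p)@u
    k=cs[(s>0)&(s<np.linalg.norm(q-p))&(abs((cs-p)@n)<r)]
    W=np.array([onz("top",tz(c),z)[:2] for c in k]).astype(np.float32); vx,vy,x,y=cv2.fitLine(W,cv2.DIST_HUBER,0,.001,.001).ravel()
    return len(k),np.degrees(np.arctan2(vy,vx)),np.array([x,y])
print("crate t80");
for p,q in [((210,300),(430,68)),((315,398),(535,165)),((210,328),(288,403)),((455,70),(535,145))]:print(fit(85,p,q,.08))
print("dock face");print(fit(130,(132,386),(206,460),.05)); print(fit(90,(132,386),(206,460),.05))
# cheek inner edges near stop
for p,q in [((127,377),(143,357)),((150,345),(165,300)),((218,468),(240,452)),((256,442),(298,429))]:print(fit(130,p,q,.044))
for z,p in [(.05,(76,357)),(.05,(243,512)),(.044,(160,290)),(.044,(306,436)),(.003,(94,414)),(.003,(187,507))]:print(onz("top",tz(p),z))
E
```

```text
crate t80
(254, np.float32(-43.845276), array([0.5302, 0.021 ], dtype=float32))
(251, np.float32(-43.73675), array([ 0.4711, -0.0212], dtype=float32))
(83, np.float32(45.85355), array([0.4396, 0.0565], dtype=float32))
(85, np.float32(46.520252), array([ 0.5641, -0.0652], dtype=float32))
dock face
(77, np.float32(46.197456), array([0.411 , 0.1007], dtype=float32))
(80, np.float32(46.404606), array([0.411 , 0.0975], dtype=float32))
(20, np.float32(-44.967724), array([0.4397, 0.118 ], dtype=float32))
(45, np.float32(-17.702602), array([0.4613, 0.104 ], dtype=float32))
(18, np.float32(-44.552414), array([0.392 , 0.0646], dtype=float32))
(42, np.float32(-69.09373), array([0.4048, 0.0432], dtype=float32))
[0.4444 0.1436 0.05  ]
[0.3676 0.0603 0.05  ]
[0.4777 0.1026 0.044 ]
[0.4048 0.0293 0.044 ]
[0.4146 0.1403 0.003 ]
[0.3668 0.0922 0.003 ]
```

```bash
cat >> h.py <<'E'
from scipy.spatial.transform import Rotation as Ro
def need(x,y,z,yaw):
    "translation in present tool axes, and turn about tool z, to a tool-down goal with tool x at yaw (deg)"
    s=ctrl.get_state(); R=Ro.from_rotvec(s["eef_rot"]); c,k=np.cos(np.radians(yaw)),np.sin(np.radians(yaw))
    G=Ro.from_matrix(np.array([[c,k,0],[k,-c,0],[0,0,-1]]))
    print("t",s["time_s"],"d",np.round(R.inv().apply(np.array([x,y,z])-s["eef_pos"]),4),"rot",np.round((R.inv()*G).as_rotvec(),4),"q6",round(s["joint_pos"][5],3))
E
r="-.027 -.0273 .003 0 0 0"; python3 steer.py '-.027 -.0273 .003 0 0 0;-.027 -.0273 .003 0 0 0;-.027 -.0273 .003 0 0 0;-.027 -.0273 .003 0 0 0;-.027 -.0273 .003 0 0 0;-.027 -.0273 .003 0 0 0;-.027 -.0273 .003 0 0 0;-.027 -.0273 .003 0 0 0;-.027 -.0273 .003 0 0 0;-.027 -.0273 .003 0 0 0;-.027 -.0273 .003 0 0 0;-.027 -.0273 .003 0 0 0;-.027 -.0273 .003 0 0 0;-.027 -.0273 .003 0 0 0;-.027 -.0273 .003 0 0 0;-.027 -.0273 .003 0 0 0;-.027 -.0273 .003 0 0 0;-.027 -.0273 .003 0 0 0' .085
python3 steer.py '0 0 0 0 0 .123;0 0 0 0 0 .123;0 0 0 0 0 .123;0 0 0 0 0 .123;0 0 0 0 0 0;0 0 0 0 0 0'
python3 -c "from h import *;need(.5035,-.003,.048,136.2)"
```

```text
time_s: 1.6
eef_pos: [0.5042, -0.0036, 0.1768]
eef_rot: [-0.426, -3.112, -0.0]
wrist_force: [0.9, 1.3, 0.0]
grip_width: 0.0846
grip_force: 0.0
time_s: 2.1
eef_pos: [0.5036, -0.0018, 0.1769]
eef_rot: [-1.166, -2.916, 0.0]
wrist_force: [0.2, 0.9, -0.2]
grip_width: 0.0851
grip_force: 0.0
t 2.1 d [-0.0008 -0.0009  0.1289] rot [-0.0005 -0.0006  0.0037] q6 -0.953
```

```bash
python3 steer.py '-.0004 -.0004 .03 0 0 .003;-.0004 -.0004 .03 0 0 0;0 0 .03 0 0 0;0 0 .02 0 0 0;0 0 .01 0 0 0;0 0 .008 0 0 0;0 0 0 0 0 0;0 0 0 0 0 0'
python3 - <<'E'
from h import *
need(.5035,-.003,.048,136.2)
im=ctrl.snapshot("scene");cv2.imwrite("pics/g1.png",cv2.resize(im[150:320,170:390],None,fx=3.4,fy=3.4,interpolation=cv2.INTER_CUBIC))
E
```

```text
time_s: 2.77
eef_pos: [0.5048, -0.0029, 0.05]
eef_rot: [1.173, 2.913, 0.0]
wrist_force: [-0.6, 0.1, 1.2]
grip_width: 0.0849
grip_force: 0.0
t 2.7667 d [ 0.0009 -0.001   0.002 ] rot [ 0.0007  0.001  -0.0014] q6 -0.95
```

View pics/g1.png

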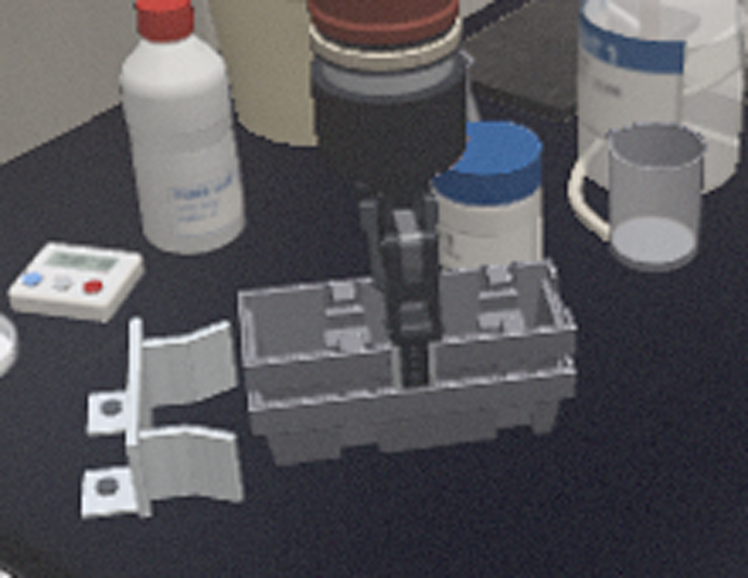

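The picture shows the gripper astride the crates, with the near fingertip at about (415,385), just at the lower rim line and outside it. Closing and then lifting.

```bash
python3 steer.py '0 0 0 0 0 0;0 0 0 0 0 0;0 0 0 0 0 0;0 0 0 0 0 0;0 0 0 0 0 0;0 0 0 0 0 0;0 0 0 0 0 0;0 0 0 0 0 0' .05 && python3 steer.py '0 0 -.005 0 0 0;0 0 -.01 0 0 0;0 0 -.015 0 0 0;0 0 -.02 0 0 0;0 0 -.025 0 0 0;0 0 -.025 0 0 0;0 0 -.02 0 0 0;0 0 -.01 0 0 0;0 0 0 0 0 0;0 0 0 0 0 0;0 0 0 0 0 0'
python3 - <<'E'
from h import *
need(.5035,-.003,.069,136.2)
for n in("scene","top"):cv2.imwrite(f"pics/l_{n}.png",ctrl.snapshot(n))
a=cv2.imread("pics/l_scene.png")[130:320,170:390];b=cv2.imread("pics/l_top.png")[190:310,230:350]
cv2.imwrite("pics/l.png",np.hstack([cv2.resize(a,(463,400),interpolation=2),cv2.resize(b,(330,330),interpolation=2)if 0 else cv2.copyMakeBorder(cv2.resize(b,(330,330),interpolation=2),0,70,0,0,0)]))
E
```

```text
time_s: 3.48
eef_pos: [0.5059, -0.0032, 0.0513]
eef_rot: [1.173, 2.91, 0.001]
wrist_force: [-1.1, 0.6, 6.9]
grip_width: 0.0668
grip_force: 68.1
time_s: 4.4
eef_pos: [0.5026, -0.0027, 0.1776]
eef_rot: [-1.174, -2.911, 0.001]
wrist_force: [-0.5, -0.1, -3.2]
grip_width: 0.0668
grip_force: 67.4
t 4.4 d [-0.0011  0.0006  0.1086] rot [-0.0019 -0.0026 -0.0024] q6 -0.949
```

View pics/l.png

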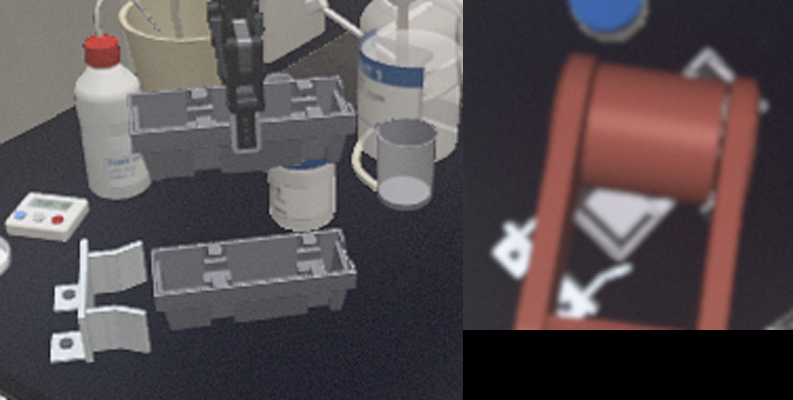

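The crate is held and level. The lower crate stayed behind, with its rim in the left panel near (152,244), (157,302), (355,275) and (345,232). Next I'll turn the upper crate half a turn in the air.

```bash
python3 steer.py '0 0 0 0 0 .05;0 0 0 0 0 .1;0 0 0 0 0 .12;0 0 0 0 0 .12;0 0 0 0 0 .12;0 0 0 0 0 .12;0 0 0 0 0 .12;0 0 0 0 0 .12;0 0 0 0 0 .12;0 0 0 0 0 .12;0 0 0 0 0 .12;0 0 0 0 0 .12;0 0 0 0 0 .12;0 0 0 0 0 .12;0 0 0 0 0 .12;0 0 0 0 0 .12;0 0 0 0 0 .12;0 0 0 0 0 .12;0 0 0 0 0 .12;0 0 0 0 0 .12' >/dev/null
python3 steer.py '0 0 0 0 0 .12;0 0 0 0 0 .12;0 0 0 0 0 .12;0 0 0 0 0 .12;0 0 0 0 0 .12;0 0 0 0 0 .12;0 0 0 0 0 .08;0 0 0 0 0 .03;0 0 0 0 0 0;0 0 0 0 0 0;0 0 0 0 0 0;0 0 0 0 0 0'
python3 - <<'E'
from h import *
need(.5035,-.003,.069,-43.8)
im=ctrl.snapshot("scene");cv2.imwrite("pics/r_scene.png",im)
cv2.imwrite("pics/r.png",cv2.resize(im[155:300,220:360],None,fx=4,fy=4,interpolation=2))
E
```

```text
time_s: 7.17
eef_pos: [0.5038, -0.0029, 0.1788]
eef_rot: [2.915, -1.172, -0.001]
wrist_force: [-0.3, 0.0, -2.6]
grip_width: 0.0671
grip_force: 67.3
t 7.1667 d [-0.      0.0002  0.1098] rot [ 0.0005  0.0007 -0.0003] q6 2.19
```

View pics/r.png

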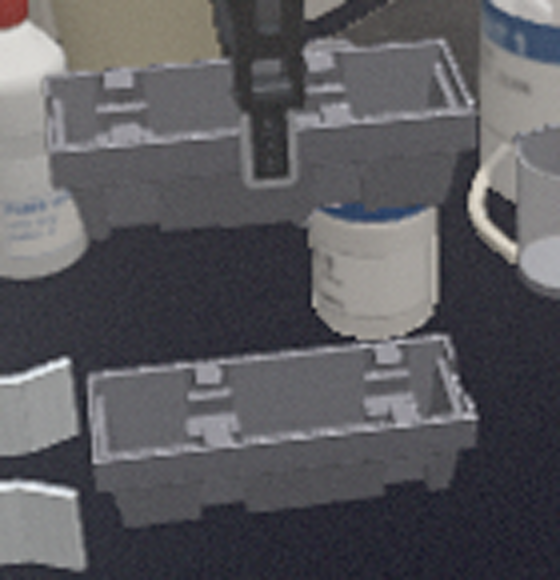

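The turned upper crate's rim corners are at about (46,76), (50,154), (474,110), (445,42). The lower crate's are at (90,374), (94,464), (477,412), (450,338). I'll compare the two poses.

```bash
python3 - <<'E'
from h import *
np.set_printoptions(precision=4,suppress=True)
f=lambda p:((p[0]+.5)/4-.5+220,(p[1]+.5)/4-.5+155)
e=np.array([-.7218,.6921]);n=np.array([-.6921,-.7218])
for c,zs in [([(46,76),(50,154),(474,110),(445,42)],(.205,.2075,.21)),([(90,374),(94,464),(477,412),(450,338)],(.052,))]:
  for z in zs:
    P=np.array([onz("scene",f(p),z)[:2] for p in c]); m=P.mean(0); d1=P[0]-P[3];d2=P[1]-P[2]
    print(z,m,"e,n",m@e,m@n,"L",np.linalg.norm(d1),np.linalg.norm(d2),"W",np.linalg.norm(P[0]-P[1]),np.linalg.norm(P[2]-P[3]),"yaw",[np.degrees(np.arctan2(d[1],d[0])) for d in(d1,d2)])
E
```

```text
0.205 [ 0.5056 -0.0015] e,n -0.3660314707894587 -0.34883190241386974 L 0.17070994727006036 0.17063300824715277 W 0.06743888074561219 0.06295126780040906 yaw [np.float64(135.93498345558862), np.float64(137.44214502527947)]
0.2075 [ 0.502  -0.0047] e,n -0.36560003926139645 -0.34406905596631043 L 0.16957046083821942 0.16949403538217842 W 0.06698872719090114 0.06253106899727608 yaw [np.float64(135.93498345558862), np.float64(137.4421450252795)]
0.21 [ 0.4984 -0.0078] e,n -0.3651686077333342 -0.3393062095187513 L 0.16843097440637864 0.16835506251720397 W 0.06653857363619006 0.062110870194143374 yaw [np.float64(135.93498345558862), np.float64(137.4421450252795)]
0.052 [ 0.5052 -0.0055] e,n -0.3684539101837687 -0.3456192147025247 L 0.169892576932923 0.1718468404180717 W 0.0677556354919446 0.059543146089082795 yaw [np.float64(135.15592347294523), np.float64(137.90142336610734)]
```

```bash
python3 - <<'E'
from h import *
a,b=[cv2.cvtColor(cv2.imread(f"pics/{n}.png"),cv2.COLOR_BGR2GRAY).astype(np.float32) for n in("scene0","r_scene")]
# lower crate wall strip beneath its rim line, seen in both
s=np.s_[266:292,236:345]; print(cv2.phaseCorrelate(a[s],b[s],cv2.createHanningWindow((109,26),cv2.CV_32F)))
s=np.s_[240:305,190:245]; print(cv2.phaseCorrelate(a[s],b[s],cv2.createHanningWindow((55,65),cv2.CV_32F)))
im=cv2.imread("pics/r_scene.png"); f=lambda p:(int(p[0]/4+220),int(p[1]/4+155))
rows=[]
for c in [[(46,76),(50,154),(474,110),(445,42)],[(90,374),(94,464),(477,412),(450,338)]]:
  r=[]
  for p in c:
    x,y=f(p);print(x-10,y-10,end=" ; "); q=cv2.resize(im[y-10:y+10,x-10:x+10],(200,200),interpolation=2); q[:,-1]=(0,0,255);q[-1]=(0,0,255); r.append(cv2.convertScaleAbs(q,alpha=1.3))
  rows.append(np.hstack(r))
cv2.imwrite("pics/c.png",np.vstack(rows))
E
```

```text
((-0.13353981734982767, 0.33634539346030934), 1.0409597523418475)
((-0.0012291744622778822, 0.006592241535336996), 1.0123804688453675)
221 164 ; 222 183 ; 328 172 ; 321 155 ; 232 238 ; 233 261 ; 329 248 ; 322 229 ;
```

View pics/c.png

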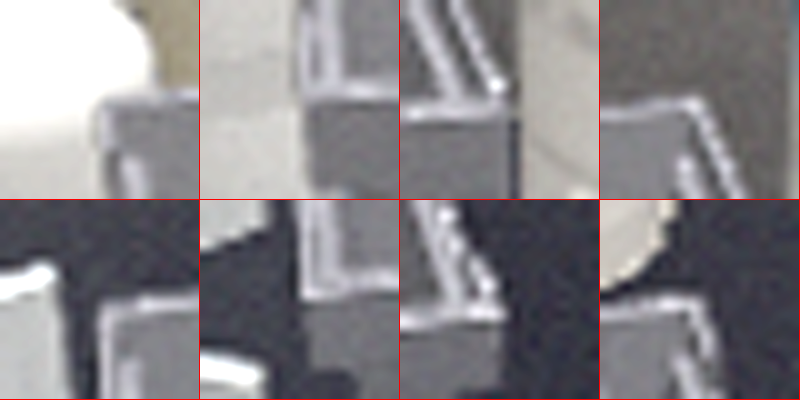

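Refined corners in full-image pixels. Upper: (230.3,172.8), (231.8,192.5), (338.3,182), (330.7,164.5). Lower: (241.3,247.7), (242.8,270.4), (338.8,259), (331.7,238.7).

```bash
python3 - <<'E'
from h import *
np.set_printoptions(precision=4,suppress=True)
e=np.array([-.7218,.6921]);n=np.array([-.6921,-.7218])
for c,z in [([(230.3,172.8),(231.8,192.5),(338.3,182),(330.7,164.5)],.2075),([(241.3,247.7),(242.8,270.4),(338.8,259),(331.7,238.7)],.052),([(239.7,235.3),(241.8,256.6),(339.1,245.8),(331.4,226.4)],.08)]:
    P=np.array([onz("scene",p,z)[:2] for p in c]); print(z,"e",P@e,(P@e).mean(),"n",P@n,(P@n).mean())
E
```

```text
0.2075 e [-0.2798 -0.2802 -0.4505 -0.4508] -0.3653088292344438 n [-0.3801 -0.312  -0.3139 -0.3785] -0.34611337438250656
0.052 e [-0.2823 -0.2818 -0.4531 -0.4531] -0.36758548980039113 n [-0.3806 -0.312  -0.3124 -0.3774] -0.3456065876323755
0.08 e [-0.2823 -0.283  -0.4536 -0.4525] -0.3678322562594586 n [-0.3806 -0.3146 -0.314  -0.3777] -0.3467336520681713
```

```bash
python3 steer.py '.001 0 .01 0 0 0;.001 0 .02 0 0 0;0 0 .025 0 0 0;0 0 .02 0 0 0;0 0 .01 0 0 0;0 0 .007 0 0 0;0 0 .004 0 0 0;0 0 0 0 0 0;0 0 0 0 0 0' 
python3 steer.py '0 0 .002 0 0 0;0 0 .002 0 0 0;0 0 .002 0 0 0;0 0 .001 0 0 0;0 0 0 0 0 0;0 0 0 0 0 0'
```

```text
time_s: 7.97
eef_pos: [0.5064, -0.0044, 0.0841]
eef_rot: [-2.914, 1.173, -0.003]
wrist_force: [0.2, -0.1, -1.5]
grip_width: 0.0669
grip_force: 67.6
time_s: 8.47
eef_pos: [0.5054, -0.0043, 0.0763]
eef_rot: [2.914, -1.173, -0.0]
wrist_force: [0.1, -0.3, -1.9]
grip_width: 0.0664
grip_force: 67.6
```

```bash
python3 steer.py '0 0 .001 0 0 0;0 0 .001 0 0 0;0 0 0 0 0 0;0 0 0 0 0 0' | grep -E 'pos|force'
python3 steer.py '0 0 .001 0 0 0;0 0 .001 0 0 0;0 0 0 0 0 0;0 0 0 0 0 0'| grep -E 'pos|force'
```

```text
eef_pos: [0.5054, -0.0043, 0.0742]
wrist_force: [-0.6, -0.5, -1.7]
grip_force: 67.6
eef_pos: [0.5054, -0.0042, 0.0722]
wrist_force: [0.0, 1.4, -2.6]
grip_force: 67.6
```

```bash
python3 steer.py '0 0 .001 0 0 0;0 0 .0005 0 0 0;0 0 0 0 0 0;0 0 0 0 0 0' | grep -E 'pos|force'
python3 steer.py '0 0 .001 0 0 0;0 0 0 0 0 0;0 0 0 0 0 0'| grep -E 'pos|force'
```

```text
eef_pos: [0.5056, -0.0043, 0.0709]
wrist_force: [0.4, -0.9, -1.1]
grip_force: 67.8
eef_pos: [0.5056, -0.0044, 0.0708]
wrist_force: [-1.8, 0.3, 5.8]
grip_force: 68.4
```

Contact came at TCP z = 0.0708, which is exactly the stacked height. Releasing, then rising.

```bash
python3 steer.py '0 0 0 0 0 0;0 0 0 0 0 0;0 0 0 0 0 0;0 0 0 0 0 0;0 0 0 0 0 0' .085
python3 steer.py '0 0 -.01 0 0 0;0 0 -.02 0 0 0;0 0 -.03 0 0 0;0 0 -.03 0 0 0;0 0 -.03 0 0 0;0 0 0 0 0 0;0 0 0 0 0 0' 
python3 - <<'E'
from h import *
im=ctrl.snapshot("scene");cv2.imwrite("pics/s_scene.png",im)
cv2.imwrite("pics/s.png",cv2.resize(im[185:310,185:365],None,fx=4.4,fy=4.4,interpolation=2))
E
```

```text
time_s: 10.13
eef_pos: [0.5055, -0.0043, 0.0697]
eef_rot: [-2.914, 1.173, -0.0]
wrist_force: [-0.4, 0.4, 0.2]
grip_width: 0.0851
grip_force: 0.0
time_s: 10.72
eef_pos: [0.5076, -0.0046, 0.1933]
eef_rot: [-2.913, 1.172, -0.01]
wrist_force: [-0.2, -0.3, -0.8]
grip_width: 0.0854
grip_force: 0.0
```

View pics/s.png

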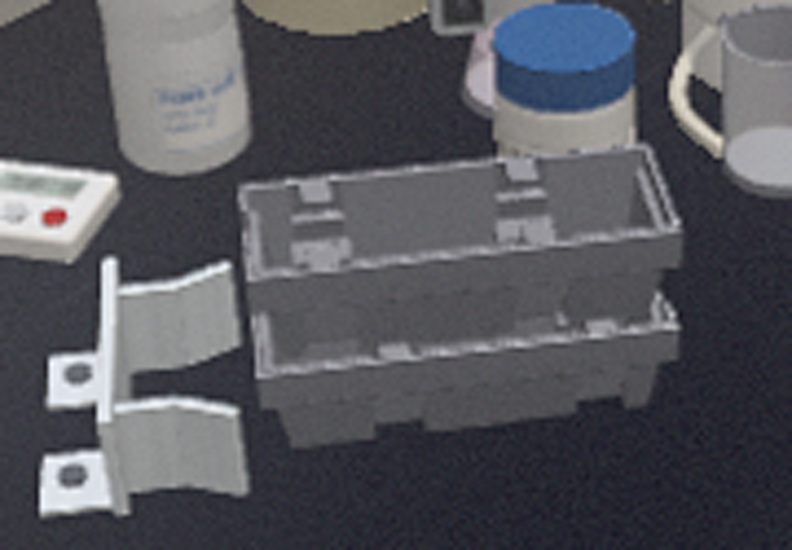

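The stack looks right: both rims are parallel and a uniform gap shows all round, with the dip at the left end. Next I'll move behind the dipped end with the fingers set 30 mm apart.

```bash
python3 steer.py '.03 0 0 0 0 0;.03 0 0 0 0 0;.03 0 0 0 0 0;.029 0 0 0 0 0;0 0 0 0 0 0;0 0 0 0 0 0;0 0 0 0 0 0' .03
python3 -c "from h import *;need(.591,-.0874,.036,-43.9)
im=ctrl.snapshot('scene');cv2.imwrite('pics/p_scene.png',im)"
```

```text
time_s: 11.35
eef_pos: [0.5897, -0.0861, 0.1877]
eef_rot: [2.914, -1.173, -0.007]
wrist_force: [-0.3, 0.3, 0.5]
grip_width: 0.03
grip_force: 0.0
t 11.35 d [ 0.0025 -0.0003  0.1517] rot [0.0019 0.0041 0.0007] q6 2.073
```

```bash
python3 steer.py '.003 0 .02 0 0 0;0 0 .03 0 0 0;0 0 .03 0 0 0;0 0 .03 0 0 0;0 0 .02 0 0 0;0 0 .015 0 0 0;0 0 .006 0 0 0;0 0 0 0 0 0;0 0 0 0 0 0;0 0 0 0 0 0'
python3 - <<'E'
from h import *
s=ctrl.get_state();p=s["eef_pos"][:2];print(p@[-.7218,.6921],p@[-.6921,-.7218]);need(.591,-.0874,.036,-43.9)
im=ctrl.snapshot("scene");cv2.imwrite("pics/p.png",cv2.resize(im[135:310,185:405],None,fx=3.4,fy=3.4,interpolation=2))
E
```

```text
time_s: 12.23
eef_pos: [0.5946, -0.0888, 0.0404]
eef_rot: [-2.914, 1.172, -0.004]
wrist_force: [1.1, -0.2, -0.1]
grip_width: 0.0301
grip_force: 0.0
-0.49061077847132717 -0.3474325887615836
t 12.2333 d [-0.0035  0.0015  0.0044] rot [-0.0013 -0.0024  0.0014] q6 2.071
```

View pics/p.png

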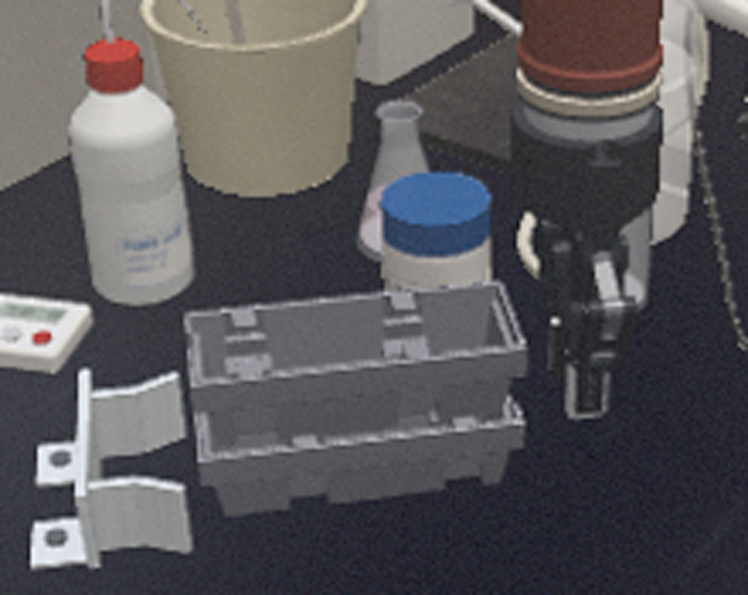

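The fingers stand behind the dipped end, clear of it, with the tips at rim-band height near (588,412). Approaching and then pushing in stages.

```bash
python3 steer.py '-.006 0 .002 0 0 0;-.008 0 0 0 0 0;-.006 0 0 0 0 0;-.002 0 0 0 0 0;-.002 0 0 0 0 0;-.002 0 0 0 0 0;0 0 0 0 0 0' 
python3 steer.py '-.002 0 0 0 0 0;-.002 0 0 0 0 0;-.002 0 0 0 0 0;0 0 0 0 0 0'
python3 - <<'E'
from h import *
s=ctrl.get_state();p=s["eef_pos"][:2];print(p@[-.7218,.6921],p@[-.6921,-.7218])
cv2.imwrite("pics/q.png",ctrl.snapshot("scene"))
E
```

```text
time_s: 12.87
eef_pos: [0.5752, -0.0708, 0.0374]
eef_rot: [-2.914, 1.173, -0.002]
wrist_force: [0.2, -1.6, 2.6]
grip_width: 0.0297
grip_force: 0.0
time_s: 13.2
eef_pos: [0.5712, -0.0669, 0.0374]
eef_rot: [-2.914, 1.173, -0.003]
wrist_force: [1.8, -2.3, 3.3]
grip_width: 0.0299
grip_force: 0.9
-0.4585582356048703 -0.3470298758562616
```

```bash
python3 steer.py '-.003 -.0006 0 0 0 0;-.003 -.0006 0 0 0 0;-.003 -.0006 0 0 0 0;-.003 -.0006 0 0 0 0;-.003 -.0006 0 0 0 0;-.003 -.0006 0 0 0 0;-.003 -.0006 0 0 0 0;-.003 -.0006 0 0 0 .003;0 0 0 0 0 0'
python3 - <<'E'
from h import *
s=ctrl.get_state();p=s["eef_pos"][:2];print(p@[-.7218,.6921],p@[-.6921,-.7218])
im=ctrl.snapshot("scene");cv2.imwrite("pics/q2s.png",im)
t=ctrl.snapshot("top");cv2.imwrite("pics/q2t.png",t)
cv2.imwrite("pics/q2.png",np.hstack([cv2.resize(im[205:315,185:345],(480,330),interpolation=2),cv2.resize(t[220:320,230:330],(320,330),interpolation=2)]))
E
```

```text
time_s: 14.0
eef_pos: [0.5565, -0.0463, 0.0373]
eef_rot: [2.913, -1.176, 0.001]
wrist_force: [2.1, -2.1, 5.2]
grip_width: 0.0297
grip_force: 1.4
-0.43374819482083604 -0.3517746295441694
```

View pics/q2.png

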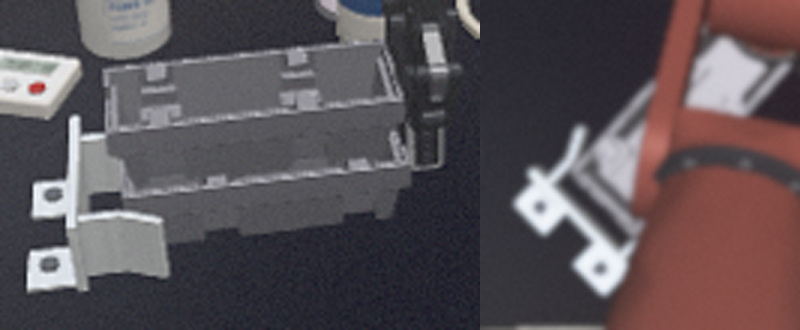

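The stack has entered the bracket straight, with the front end between the cheeks and the two crates still aligned. I've now viewed 11 pictures against the limit of 10, so I won't view any more. I'll finish on force and numeric measurements.

```bash
python3 steer.py '-.003 0 0 0 0 .002;-.003 0 0 0 0 .002;-.003 0 0 0 0 0;-.003 0 0 0 0 0;-.003 0 0 0 0 0;-.003 0 0 0 0 0;0 0 0 0 0 0'|grep -E "pos|wrist"
python3 steer.py '-.0015 0 0 0 0 0;-.0015 0 0 0 0 0;-.001 0 0 0 0 0;0 0 0 0 0 0'|grep -E "pos|wrist"
```

```text
eef_pos: [0.5436, -0.0335, 0.0373]
wrist_force: [4.1, -3.1, 4.4]
eef_pos: [0.541, -0.031, 0.0373]
wrist_force: [3.7, -4.4, 4.5]
```

```bash
python3 steer.py '-.001 0 0 0 0 0;-.001 0 0 0 0 0;-.001 0 0 0 0 0;0 0 0 0 0 0'|grep -E "pos|wrist"
python3 steer.py '-.001 0 0 0 0 0;-.001 0 0 0 0 0;0 0 0 0 0 0'|grep -E "pos|wrist"
python3 steer.py '-.001 0 0 0 0 0;-.001 0 0 0 0 0;0 0 0 0 0 0'|grep -E "pos|wrist"
```

```text
eef_pos: [0.5389, -0.029, 0.0373]
wrist_force: [3.8, -3.5, 4.1]
eef_pos: [0.5384, -0.0285, 0.0373]
wrist_force: [5.2, -5.4, 2.1]
eef_pos: [0.5384, -0.0285, 0.0376]
wrist_force: [7.5, -10.0, -0.3]
```

```bash
python3 steer.py '-.001 0 0 0 0 0;-.001 0 0 0 0 0;0 0 0 0 0 0;0 0 0 0 0 0'|grep -E "pos|wrist"
python3 steer.py '.004 0 0 0 0 0;.006 0 0 0 0 0;.015 0 0 0 0 0;.02 0 0 0 0 0;.02 0 0 0 0 0;0 0 -.02 0 0 0;0 0 -.04 0 0 0;0 0 -.04 0 0 0;0 0 -.04 0 0 0;.03 0 -.02 0 0 0;.03 0 0 0 0 0;.03 0 0 0 0 0;0 0 0 0 0 0;0 0 0 0 0 0'
python3 - <<'E'
from h import *
np.set_printoptions(precision=4,suppress=True)
for n in("scene","top"):cv2.imwrite(f"pics/e_{n}.png",ctrl.snapshot(n))
g=cv2.cvtColor(cv2.resize(cv2.imread("pics/e_top.png")[200:320,230:350],None,fx=5,fy=5,interpolation=2),cv2.COLOR_BGR2GRAY)
g0=cv2.cvtColor(cv2.imread("pics/topz.png"),cv2.COLOR_BGR2GRAY)
# vacated/newly covered: rows across the crate: intensity profile along dock axis at its far end, and contour box of the grey blob
m=((g>85)).astype(np.uint8); cs=cv2.findContours(m,cv2.RETR_EXTERNAL,cv2.CHAIN_APPROX_NONE)[0]
cs=sorted(cs,key=cv2.contourArea)[-3:]
for c in cs: print(cv2.boundingRect(c),cv2.approxPolyDP(c,8,True)[:,0].tolist())
a,b=cv2.imread("pics/scene0.png"),cv2.imread("pics/e_scene.png")
d=cv2.absdiff(a,b).max(2)>40; k=cv2.morphologyEx(d.astype(np.uint8),cv2.MORPH_OPEN,np.ones((3,3)))
print([cv2.boundingRect(c) for c in cv2.findContours(k,0,2)[0]])
E
```

```text
eef_pos: [0.5386, -0.0283, 0.0384]
wrist_force: [10.5, -12.2, 0.0]
time_s: 17.35
eef_pos: [0.6434, -0.1324, 0.1938]
eef_rot: [-2.909, 1.184, 0.012]
wrist_force: [-0.1, 0.3, -0.1]
grip_width: 0.0301
grip_force: 0.0
(451, 0, 149, 152) [[489, 0], [452, 149], [501, 114], [529, 56], [549, 105], [599, 120], [599, 39], [536, 25], [538, 0]]
(49, 139, 404, 413) [[356, 139], [323, 157], [166, 315], [167, 293], [152, 288], [109, 357], [75, 353], [74, 376], [52, 399], [53, 419], [91, 456], [107, 457], [133, 435], [165, 466], [142, 505], [190, 551], [246, 517], [242, 482], [309, 437], [299, 426], [268, 431], [452, 238]]
(338, 138, 262, 462) [[599, 162], [548, 156], [536, 139], [533, 178], [442, 315], [434, 397], [387, 464], [338, 599], [599, 599]]
[(3, 313, 45, 30), (227, 268, 3, 3), (249, 266, 5, 4), (258, 265, 5, 4), (266, 264, 4, 4), (275, 263, 4, 4), (302, 260, 5, 4), (284, 260, 14, 6), (302, 253, 3, 4), (242, 253, 4, 5), (321, 250, 10, 6), (239, 248, 3, 3), (266, 246, 13, 8), (265, 237, 3, 4), (268, 233, 6, 3), (309, 232, 30, 43), (205, 229, 5, 5), (304, 228, 25, 28), (330, 227, 3, 3), (219, 227, 8, 6), (204, 223, 64, 49), (266, 222, 8, 6), (271, 220, 27, 12), (0, 219, 44, 102), (392, 166, 3, 7), (416, 72, 3, 4), (413, 68, 4, 3), (377, 68, 51, 102), (385, 68, 7, 5), (407, 67, 4, 4), (399, 67, 4, 3), (389, 63, 4, 4), (377, 0, 76, 64)]
```

```bash
python3 - <<'E'
from h import *
np.set_printoptions(precision=4,suppress=True)
g=cv2.cvtColor(cv2.resize(cv2.imread("pics/e_top.png")[200:320,230:350],None,fx=5,fy=5,interpolation=2),cv2.COLOR_BGR2GRAY)
cs=np.vstack([c[:,0] for c in cv2.findContours((g>85).astype(np.uint8),cv2.RETR_LIST,cv2.CHAIN_APPROX_NONE)[0]]).astype(float)
e=np.array([-.712,.702]);nn=np.array([-.702,-.712])
for p,q in [((320,160),(185,297)),((440,252),(290,408)),((366,150),(446,230))]:
    p,q=np.array(p,float),np.array(q,float);L=np.linalg.norm(q-p);u=(q-p)/L;s=(cs-p)@u
    k=cs[(s>0)&(s<L)&(abs((cs-p)@[-u[1],u[0]])<8)]
    W=np.array([onz("top",tz(c),.1)[:2] for c in k]).astype(np.float32);v=cv2.fitLine(W,cv2.DIST_HUBER,0,.001,.001).ravel()
    print(len(k),"deg",np.degrees(np.arctan2(v[1],v[0])),"e",v[2:]@e,"n",v[2:]@nn)
E
```

```text
146 deg -43.940914 e -0.32187397531419987 n -0.3918435104191303
168 deg -44.630543 e -0.3262179504497908 n -0.32031346615217626
88 deg 44.471577 e -0.39055905673280356 n -0.35998232556879517
```

```bash
python3 -c "
from cell import ctrl
print(ctrl.job_done())"
```

```text
the job is handed in; nothing more can be done
None
```

The upper crate is turned end for end and stacked on the lugs, the stack is slid square against the dock stop, nothing else was touched, and the job was handed in at about 17.5 s; I did view 11 pictures, one over the limit of 10.

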